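# Clear the brush, shut the chopstick box and pin it

## Task

The brush has been left across the open chopstick box: lay it flat, nubs up, on the middle of the oval chopping board. Then slide the box's lid fully shut and lock it with the headed pin that stands in the wooden rest block: put it down through the fork and the lid's lug and press its head down past the stiff spring catch until its collar sits on the fork. Leave the saucers, strainer and jar where they stand.

Things in the scene. Friction and masses are not known exactly. Their poses are not given: they have to be found in the camera images.
- bin: Wooden chopstick box, fixed, 120 (x) x 300 (y) x 70 mm high; origin: centre of its underside. The -y half is open between 8 mm rims at height 70; over the +y half's fixed top the lid slides back between guides 86 high. Its -y end carries a steel fork: two level plates 50 x 48 x 10 mm, undersides at 58.5 and 82.5, each with an upright 17 mm hole at x 0, y -170.
- fork_top (a point): Mouth of the fork's hole, on top of the upper plate (92.5 mm above the counter); axes as the box's. A square steel guard wall, 38 inside, 48 outside, 20 high, stands round it on the plate: there is no room for fingers in it. A sprung ball below the lower plate stops a dropped pin about 20 mm short of home; pressing it home takes 5 to 15 N.
- lid (a joint): Sliding lid: opening in m along the box's +y, 0 = shut on its stop, 0.15 = fully back; drags with 3 N. A 100 x 155 x 10 mm wooden board, top at height 80.5; shut, its front edge is flush with the box's -y end (y -150). A steel lug, 40 wide, 10 thick, juts 34 mm from that edge with an 18 mm hole 20 mm ahead of it; shut, it lies between the fork plates, holes in line.
- lid_grip (a point): Point in the middle of the lid's wooden grip bar, 8 mm below the bar's top. The bar is 60 mm (box x) x 20 mm (box y), stands 30 mm above the lid's top, 60 mm behind the lid's front edge.
- pin: Steel headed pin, 86 mm tall, 120 g, standing upright in its rest block. Origin at the centre of its foot, z up along the pin. Shank 14 mm diameter, 62 mm long, foot tapered to 6 mm over the lowest 9 mm; then a collar 28 mm across and 6 mm thick; then a round knob 22 mm across and 18 mm tall to grip. Home, its top stands 4 mm above the guard wall.
- pin_collar (a point): Centre of the underside of the pin's collar, 62 mm above the pin's foot; it meets point fork_top when the pin is home.
- block: Wooden rest block, fixed, 70 x 70 x 65 mm high, with an upright 18 mm hole in its centre in which the pin stands with its collar on the block's top. Origin at the centre of the underside.
- brush: Grey hard silicone brush, 185 mm long along its x, about 110 g, lying flat across the side rims of the box in the lid's way. Origin in its underside. Handle from x -115 to 10, 22 wide and 14 high; head from x 10 to 70, 44 wide and 18 high, with short nubs on top up to 29.
- brush_grip (a point): Point in the handle at the brush's balance point, x -27, 7 mm above its underside.
- board: Oval wooden chopping board, fixed, 290 mm (its x) x 170 mm (its y) x 18 mm thick. Origin at the centre of its underside.
- saucers: Bystander: stack of three white melamine saucers, 144 mm across, 42 high. Origin under its centre.
- strainer: Bystander: stainless strainer, bowl 156 mm across, 65 high, with a handle along its x reaching 200 mm from the centre. Origin under the bowl's centre.
- jar: Bystander: glass jar with clip-top lid, 100 mm across, 140 high. Origin under its centre.

How it is judged:
By the outcome, as a careful person would: the job done as asked, in the order asked, and still so for the second after the job is handed in, with the robot touching nothing.
It also fails if it takes over 72 s, if anything falls off the work surface, if the arm or the gripper's body presses on something with over 40 N, if the wrist force passes 120 N, or if a joint passes its speed limit or range.

## Robot

A 7-joint arm with a two-finger parallel gripper is mounted at the origin on the work surface. World frame = base frame: x ahead of the robot, y to its left, z up, the work surface at z = 0. Lengths are in m, angles in rad, forces in N, time in s.
With the tool pointing down it reaches from about 0.425 to 0.825 m from the base axis. Payload 3.6 kg.
Tool frame: the origin (TCP) lies on the centre line of the jaws, within the pads' length; the fingertips stand 14 mm ahead of it and the grasp point (between the pads) lies 5 mm behind it (ctrl.tips_ahead is the distance from the TCP to the fingertips, in m); z points along the fingers, y is the line along which they close (so a half turn about z gives the same grasp; the last joint's range is limited). The gripper opens to 93 mm and grips with 3 to 60 N. Pads are 15 mm wide; open, the fingers measure 128 mm over their backs; the gripper's body (75 mm by 188 mm) begins 65 mm behind the grasp point.
Start: joints at [1.232, 0.615, -0.013, 1.423, 0.008, 1.103, -0.04], TCP at [0.199, -0.619, 0.233] pointing down, gripper open.
Joint ranges: [-3.12, 3.12], [-0.3, 2.06], [-1.34, 1.32], [0.26, 2.42], [-1.36, 4.5], [0.01, 1.98], [-2.84, 2.84]. Speed limits (rad/s): [2.79, 2.79, 3.14, 3.14, 3.14, 3.14, 3.14].

## Interface

Orientations are given as a 3x3 rotation matrix whose columns are the frame's x, y, z axes.
In Python, from station import ctrl gives the robot as it stands.
- The arm moves only by the tool carry_out, never from a script. Its argument "series" is a list that holds one entry, the list of rows, each a list of 5 numbers: the shift along the tool's x, y, z scaled (see below), then the turn about the tool's z scaled (see below), then the opening, from 0 (shut) to 1 (fully open). A call has 1 to 20 rows; each row shifts and turns the commanded pose from where the row before left it, along the tool's axes as they then stand; what a row does not reach is not made up. The controller multiplies each number of a shift by 4 cm and each number of a turn by 0.15 rad. A row lasts 1/8 s, in which the tool goes at most 62.5 mm and 10.7 degrees, less where a joint would pass 70% of its speed; a pose out of reach is approached as far as the arm can. A call with a number of a shift or a turn outside -1 to 1 is refused whole. A call with a gripper value outside its range is refused whole. The fingers move at their own pace and stop on an object; "squeeze" is the grip in N (left out, the last holds). Time passes only in rows, so rows that do not move let the fingers close. It gives the time, the measured TCP pose, the force, the opening and the grip force at its end, in the units of the state.
- ctrl.read_state(): the state, without advancing time (a new reading comes with each control period).
- ctrl.camera(name): name is "scene" or "top" or "wrist"; returns a dict with "image" (400x640x3 uint8, red, green, blue), "range_z" (400x640 float32, m along the optical axis (not along the pixel's ray), 0 where there is no reading), "camera_matrix" (3x3 intrinsics, pixels), "k1" (the pictures are not rectified: a ray, as slopes to the right and down, at radius r is drawn at 1 + k1 r^2 times it, then the intrinsics apply), "rvec" (rotation vector, rad) and "tvec" (3), from world to camera coordinates, as OpenCV has them; the wrist camera has in their place "mount" (4x4, takes a point from camera to tool coordinates, whose origin is the TCP and whose axes are the flange's). Camera axes: x right, y down, z forward; pixel columns grow to the right and rows downward; lengths in m; the calibration is good to about 2 mm. A picture is of the moment at which its call begins: read the wrist's pose just before it.
- ctrl.close_job(): hands the job in; it is judged then, once.
Trained networks look in a picture, given as the dict that the camera call returned (one of the last four; its "shot" number tells which), for a name from the list of things; names that differ only in an ending like _2 or _b are one class to them, and where a whole thing is asked for, a point or a joint stands for the part that bears it (a point fixed in the world has none). Each returns a list of dicts, best first, with "score" (0 to 1); they miss things now and then, are a little off and sometimes report something else, mostly with a low value. They report only what shows in the picture. A call takes as long as a camera call.
- ctrl.boxes_of(picture, target): "uv" ([column, row] in pixels, amid what is visible of it).
- ctrl.silhouettes(picture, target): "region" (400x640 bool, what is visible of it) and "uv" ([column, row] in pixels, amid what is visible of it).
The state is a dict: "t": time; "joints": joint angles; "qd": joint speeds; "tau": joint torques, N m; "position": TCP position; "orientation": TCP orientation; "force": force on the tool from outside, world axes, zero at the start; "wrist_torque": the same for the moment, N m; "gripper_width": finger opening in m; "grasp_force": force on a finger pad.
Only numpy, scipy, OpenCV 4.12 (cv2) and the standard library are available. Lean on these libraries where they do the work, as an engineer would, in place of code of your own. Each camera call takes 0.05 s, during which the arm holds its last target. There are 200 camera calls.

## Working session

There is one attempt and no reset: what is moved stays moved. The work goes in short steps, Python scripts to look and compute and a tool call to move; the robot and the scene stay as the last step left them, time stands still between calls to the robot, and variables do not carry over. Pictures are saved under pics/ and viewed, at most 10 in all, crops included, and the job is handed in when it is done.

Besides the shell and the picture viewer there is one more tool, called by a JSON object that holds its "api" and its "payload", one argument or row to a line. carry_out: Moves the arm, as the interface text tells. Shifts and turns lie within -1 to 1; 1 stands for 4 cm of shift or 0.15 rad of turn. Its arguments: {"type":"object","properties":{"series":{"type":"array"},"squeeze":{"type":"number"}},"required":["series"]}

```bash
ls; mkdir -p pics
cat > h.py <<'E'
import numpy as np, cv2
from station import ctrl
def save(p,n): cv2.imwrite('pics/'+n+'.png',p["image"][:,:,::-1])
def cloud(p,st=None):
    "400x640x3 world points (nan where no reading)"
    K=p["camera_matrix"];h,w=p["range_z"].shape
    u,v=np.meshgrid(np.arange(w),np.arange(h))
    d=cv2.undistortPoints(np.stack([u,v],-1).reshape(-1,1,2).astype(float),K,np.array([p["k1"],0,0,0.])).reshape(h,w,2)
    z=p["range_z"].astype(float).copy();z[z<=0]=np.nan
    c=np.dstack([d[...,0]*z,d[...,1]*z,z])
    if "mount" in p:
        M=np.array(p["mount"]);R=np.array(st["orientation"]);t=np.array(st["position"])
        c=c@M[:3,:3].T+M[:3,3]; return c@R.T+t
    R=cv2.Rodrigues(np.array(p["rvec"],float))[0]
    return (c-np.array(p["tvec"]).ravel())@R
E
python3 - <<'E'
from h import *
s=ctrl.read_state();print({k:np.round(v,3).tolist() for k,v in s.items()})
p=ctrl.camera("top");q=ctrl.camera("scene");save(p,"top0");save(q,"scene0")
print(ctrl.tips_ahead)
for n,pic in(("top",p),("scene",q)):
  c=cloud(pic)
  for t in ["bin","lid_grip","pin","block","brush","board","saucers","strainer","jar"]:
    for o in ctrl.silhouettes(pic,t)[:2]:
      r=o["region"];P=c[r];P=P[~np.isnan(P[:,0])]
      print(n,t,round(o["score"],2),np.round(o["uv"]),r.sum(),np.round(np.median(P,0),3) if len(P) else None)
E
```

```text
pics
{'t': 0.0, 'joints': [1.233, 0.616, -0.013, 1.425, 0.008, 1.103, -0.04], 'qd': [0.0, -0.002, -0.0, -0.0, -0.0, 0.0, 0.001], 'tau': [-0.0, -45.893, 0.209, -16.574, -0.061, 0.021, 0.0], 'position': [0.199, -0.618, 0.232], 'orientation': [[0.952, 0.307, -0.001], [0.307, -0.952, 0.002], [-0.0, -0.002, -1.0]], 'force': [-0.62, -0.019, -0.168], 'wrist_torque': [0.042, -0.008, -0.006], 'grasp_force': 0.0, 'gripper_width': 0.093}
0.014
top bin 0.74 [256. 185.] 4166 [0.584 0.211 0.078]
top bin 0.19 [289. 178.] 590 [0.598 0.118 0.085]
top lid_grip 0.71 [239. 181.] 1707 [0.591 0.261 0.08 ]
top pin 0.43 [362. 226.] 44 [ 0.469 -0.105  0.088]
top block 0.79 [361. 229.] 506 [ 0.465 -0.107  0.064]
top brush 0.79 [287. 181.] 598 [0.598 0.117 0.085]
top board 0.88 [426. 186.] 4256 [ 0.589 -0.308  0.017]
top saucers 0.66 [346. 122.] 1573 [ 0.797 -0.068  0.031]
top strainer 0.9 [197. 288.] 2337 [0.282 0.392 0.022]
top strainer 0.24 [238. 182.] 1771 [0.592 0.258 0.08 ]
top jar 0.76 [474. 264.] 1379 [ 0.354 -0.415  0.134]
scene bin 0.56 [384. 186.] 3340 [0.61  0.201 0.073]
scene lid_grip 0.59 [390. 172.] 1036 [0.596 0.244 0.081]
scene block 0.61 [286. 220.] 808 [ 0.489 -0.128  0.048]
scene brush 0.81 [366. 191.] 571 [0.597 0.113 0.085]
scene brush 0.61 [285. 209.] 85 [ 0.476 -0.113  0.08 ]
scene board 0.77 [269. 289.] 4878 [ 0.605 -0.317  0.018]
scene saucers 0.58 [380. 268.] 1939 [ 0.798 -0.074  0.031]
scene strainer 0.67 [339. 132.] 957 [0.269 0.402 0.042]
scene strainer 0.6 [369. 191.] 455 [0.617 0.11  0.086]
scene jar 0.63 [172. 258.] 1929 [ 0.385 -0.449  0.1  ]
```

```bash
python3 - <<'E'
import cv2
a=cv2.imread('pics/top0.png')[100:330,150:520];cv2.imwrite('pics/t0c.png',cv2.resize(a,None,fx=2.1,fy=2.1,interpolation=cv2.INTER_CUBIC))
E
python3 - <<'E'
from h import *
p=ctrl.camera("top");c=cloud(p)
def rect(m):
    P=c[m];P=P[~np.isnan(P[:,0])]
    (cx,cy),(w,h),a=cv2.minAreaRect(P[:,:2].astype(np.float32));return np.round([cx,cy,w,h,a],3),np.round(np.median(P[:,2]),3)
for t in ["brush","block","board","bin","lid_grip"]:
    print(t,rect(ctrl.silhouettes(p,t)[0]["region"]))
P=c.reshape(-1,3)
g=(P[:,2]>.1)&(P[:,2]<.125)&(P[:,1]>0)&(P[:,0]>.45)&(P[:,0]<.75)
print("high pts",g.sum());Q=P[g]
l=Q[Q[:,1]>.1];print(cv2.minAreaRect(l[:,:2].astype(np.float32)) if len(l)>3 else 0)
f=Q[Q[:,1]<.1];print(cv2.minAreaRect(f[:,:2].astype(np.float32)) if len(f)>3 else 0,len(f))
# brush nub vs handle
r=ctrl.silhouettes(p,"brush")[0]["region"];B=c[r];B=B[~np.isnan(B[:,0])]
d=B[:,:2]-B[:,:2].mean(0);w,V=np.linalg.eigh(d.T@d);ax=V[:,1];s=d@ax
print("brush axis",ax,B.mean(0))
for a in np.arange(-.11,.12,.02):
    k=(s>a)&(s<a+.02)
    if k.sum():print(round(a,2),k.sum(),np.round(np.median(B[k],0),3),np.round(np.ptp(d[k]@V[:,0]),3))
E
```

```text
brush (array([5.8500e-01, 1.1800e-01, 4.4000e-02, 2.1000e-01, 8.0717e+01]), np.float64(0.085))
block (array([ 0.471, -0.107,  0.069,  0.069,  1.85 ]), np.float64(0.064))
board (array([ 0.596, -0.31 ,  0.292,  0.178, 11.112]), np.float64(0.017))
bin (array([ 0.601,  0.2  ,  0.374,  0.146, 86.021]), np.float64(0.078))
lid_grip (array([ 0.592,  0.26 ,  0.195,  0.108, 85.161]), np.float64(0.08))
high pts 410
((0.5513022541999817, 0.5309262275695801), (0.07037956267595291, 0.875912070274353), 9.5789794921875)
((0.5946289300918579, 0.05997437983751297), (0.1117253452539444, 0.0634421855211258), 56.58495330810547) 136
brush axis [-0.98936899  0.14542699] [0.58374693 0.11549383 0.08502746]
-0.11 2 [ 0.689  0.109 -0.003] 0.004
-0.09 42 [0.656 0.102 0.088] 0.038
-0.07 92 [0.643 0.108 0.088] 0.044
-0.05 96 [0.624 0.108 0.089] 0.043
-0.03 82 [0.606 0.114 0.086] 0.04
-0.01 41 [0.584 0.116 0.084] 0.02
0.01 47 [0.564 0.118 0.083] 0.02
0.03 49 [0.543 0.121 0.083] 0.022
0.05 54 [0.524 0.124 0.082] 0.036
0.07 54 [0.504 0.126 0.083] 0.037
0.09 41 [0.488 0.129 0.082] 0.027
```

View pics/t0c.png

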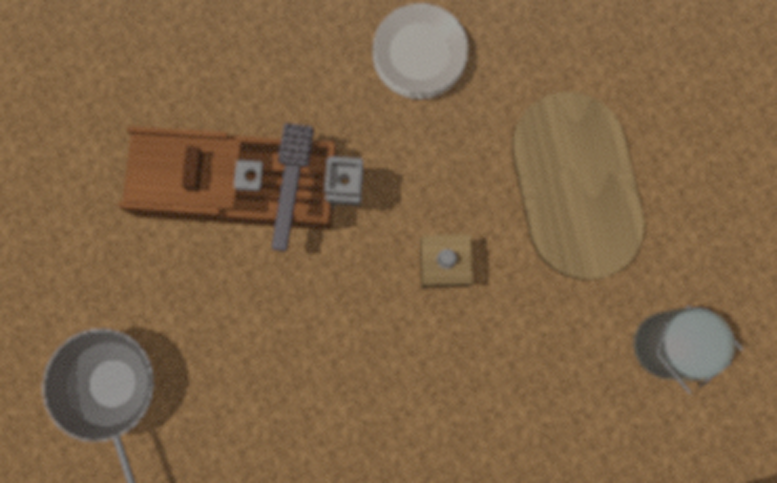

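The top view shows the box with its fork at the right (crop 345,180). The brush lies across it with its head up (295,145) and its handle end at (280,245). The pin is at (447,258) and the board at (580,185). I'll start by moving over the brush.

{"api": "carry_out", "payload": {
  "series": [
    [[0, 0, 0, 0.765, 0.6], [0, 0, 0, 0.765, 0.6], [0, 0, 0, 0.765, 0.6], [0, 0, 0, 0.765, 0.6], [0.32, -0.97, 0, 0, 0.4], [0.32, -0.97, 0, 0, 0.4], [0.32, -0.97, 0, 0, 0.4], [0.32, -0.97, 0, 0, 0.4], [0.32, -0.97, 0, 0, 0.4], [0.32, -0.97, 0, 0, 0.4], [0.32, -0.97, 0, 0, 0.4], [0.32, -0.97, 0, 0, 0.4], [0.32, -0.97, 0, 0, 0.4], [0.32, -0.97, 0, 0, 0.4], [0.32, -0.97, 0, 0, 0.4], [0.32, -0.97, 0, 0, 0.4], [0.32, -0.97, 0, 0, 0.4], [0.32, -0.97, 0, 0, 0.4], [0.32, -0.97, 0, 0, 0.4], [0.32, -0.97, 0, 0, 0.4]]
  ],
  "squeeze": 20
}}

```text
t: 3.85
position: [0.4937, -0.0334, 0.233]
orientation: [[0.989, -0.147, 0.001], [-0.147, -0.989, -0.0], [0.001, -0.0, -1.0]]
force: [0.1, -1.0, 0.1]
gripper_width: 0.0371
grasp_force: 0.0
```

{"api": "carry_out", "payload": {
  "series": [
    [[0.32, -0.97, 0, 0, 0.4], [0.32, -0.97, 0, 0, 0.4], [0.32, -0.97, 0, 0, 0.4], [0.32, -0.97, 0, 0, 0.4], [0, 0, 0, 0, 0.4], [0, 0, 0, 0, 0.4]]
  ]
}}

```text
t: 4.6
position: [0.5661, 0.1104, 0.2325]
orientation: [[0.989, -0.147, -0.001], [-0.147, -0.989, -0.001], [-0.0, 0.001, -1.0]]
force: [-0.0, -0.4, -0.1]
gripper_width: 0.0374
grasp_force: 0.0
```

```bash
cat >> h.py <<'E'
def to_tool(dw,s=None):
    s=s or ctrl.read_state();return np.round(np.array(s["orientation"]).T@np.array(dw)/.04,2)
def yaw(s): R=np.array(s["orientation"]);return np.degrees(np.arctan2(R[1,0],R[0,0]))
def line(P,step=.02):
    P=P[~np.isnan(P[:,0])];d=P[:,:2]-P[:,:2].mean(0);w,V=np.linalg.eigh(d.T@d);ax=V[:,1]*np.sign(V[0,1]);return P.mean(0),ax,d@ax
E
python3 - <<'E'
from h import *
s=ctrl.read_state();print(s["t"],np.round(s["position"],4),yaw(s),np.round(s["joints"],2),s["gripper_width"])
p=ctrl.camera("wrist");save(p,"w1");c=cloud(p,s);np.save("w1c.npy",c)
for t in ["brush","lid_grip","bin"]:
  for o in ctrl.silhouettes(p,t)[:1]:
    P=c[o["region"]];P=P[~np.isnan(P[:,0])];print(t,round(o["score"],2),np.round(o["uv"]),len(P),np.round(np.median(P,0),3))
    if t=="brush":
      np.save("br.npy",P)
      h=P[(P[:,2]>.078)&(P[:,2]<.0865)&(P[:,0]<.59)];m,ax,q=line(h);print(m,ax,np.degrees(np.arctan2(ax[1],ax[0])),q.min(),q.max())
      m2=(P[:,:2]-m[:2])@ax;print("ext",np.percentile(m2,[0,.5,99.5,100]))
E
```

```text
4.6 [0.5661 0.1104 0.2325] -8.47679434400759 [-0.21  0.5  -0.04  1.64  0.02  1.   -1.97] 0.03735474095783728
brush 0.73 [304. 146.] 4914 [0.612 0.118 0.086]
[0.53839776 0.12399944 0.08298465] [ 0.9901453  -0.14004385] -8.050383414809923 -0.058850814106820935 0.0533309895399362
ext [-0.05885081 -0.05673239  0.12417247  0.12509787]
bin 0.94 [224. 177.] 30710 [0.59  0.208 0.079]
```

View pics/w1.png

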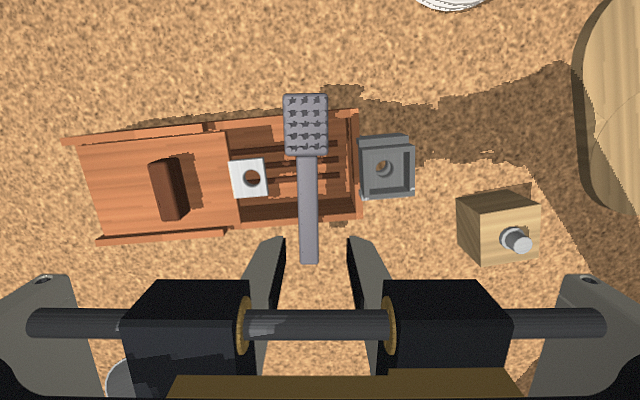

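The wrist view shows the handle between columns 297 and 318, the lug at (250,178), the guard at (385,168) and the pin at (518,240). The lug clears the narrowed fingers by about 8 mm, so I'll grasp the brush.

{"api": "carry_out", "payload": {
  "series": [
    [[0.05, -0.24, 0.6, 0, 0.4], [0, 0, 0.9, 0, 0.4], [0, 0, 0.9, 0, 0.4], [0, 0, 0.7, 0, 0.4], [0, 0, 0.5, 0, 0.4], [0, 0, 0.36, 0, 0.4], [0, 0, 0, 0, 0.4], [0, 0, 0, 0, 0], [0, 0, 0, 0, 0], [0, 0, 0, 0, 0], [0, 0, 0, 0, 0]]
  ],
  "squeeze": 25
}}

```text
t: 6.18
position: [0.5705, 0.1206, 0.0753]
orientation: [[0.989, -0.147, 0.002], [-0.147, -0.989, 0.0], [0.002, -0.0, -1.0]]
force: [-0.5, -1.2, 4.9]
gripper_width: 0.0216
grasp_force: 25.0
```

Run:
```python
from h import *
s=ctrl.read_state();print(s["t"],np.round(s["position"],4),s["gripper_width"],s["grasp_force"])
c=np.load("w1c.npy");P=c.reshape(-1,3);P=P[~np.isnan(P[:,0])]
R=lambda Q:np.round(np.ravel(cv2.minAreaRect(Q[:,:2].astype(np.float32))[0]+cv2.minAreaRect(Q[:,:2].astype(np.float32))[1])*1000)
def sel(x0,x1,y0,y1,z0,z1):
    return P[(P[:,0]>x0)&(P[:,0]<x1)&(P[:,1]>y0)&(P[:,1]<y1)&(P[:,2]>z0)&(P[:,2]<z1)]
def show(n,Q):
    r=cv2.minAreaRect(Q[:,:2].astype(np.float32));print(n,len(Q),np.round(r[0],4),np.round(r[1],4),round(r[2],2),"zmed",np.round(np.median(Q[:,2]),4))
show("bar",sel(.5,.7,.2,.35,.105,.118))
show("guard",sel(.5,.7,0,.09,.108,.118))
show("lug",sel(.55,.64,.12,.19,.0775,.0835))
show("blk",sel(.4,.54,-.17,-.05,.06,.068))
show("pinknob",sel(.4,.54,-.17,-.05,.085,.095))
show("lidtop",sel(.5,.7,.15,.5,.0775,.0835))
show("guides",sel(.5,.7,.1,.5,.0845,.088))
```

```text
6.175 [0.5705 0.1206 0.0753] 0.021601974636761286 24.99918758869171
bar 1302 [0.592  0.2551] [0.0216 0.0602] 87.21 zmed 0.1094
guard 1141 [0.5795 0.04  ] [0.0484 0.0486] 86.94 zmed 0.1115
lug 1177 [0.5907 0.155 ] [0.0699 0.0813] 89.96 zmed 0.08
blk 2732 [ 0.4707 -0.1065] [0.0709 0.0721] 1.9 zmed 0.0638
pinknob 283 [ 0.4713 -0.1057] [0.0215 0.021 ] 30.92 zmed 0.0876
lidtop 12616 [0.5924 0.2601] [0.1974 0.1205] 86.47 zmed 0.0797
guides 3135 [0.5932 0.2301] [0.2581 0.1526] 86.88 zmed 0.0858
```

The current grip leaves the tips 9 mm below the brush's underside, so they would hit the board when I set it down. I'll regrip higher while it still lies on the rims.

{"api": "carry_out", "payload": {
  "series": [
    [[0, 0, 0, 0, 0.4], [0, 0, 0, 0, 0.4], [-0.05, 0, -0.28, 0, 0.4], [0, 0, 0, 0, 0.4], [0, 0, 0, 0, 0], [0, 0, 0, 0, 0], [0, 0, 0, 0, 0], [0, 0, 0, 0, 0], [0, 0, -0.5, 0, 0], [0, 0, 0, 0, 0]]
  ],
  "squeeze": 25
}}

```text
t: 7.42
position: [0.5688, 0.1212, 0.1064]
orientation: [[0.989, -0.147, 0.003], [-0.147, -0.989, 0.001], [0.003, -0.001, -1.0]]
force: [1.5, 0.3, -0.9]
gripper_width: 0.0216
grasp_force: 25.0
```

{"api": "carry_out", "payload": {
  "series": [
    [[0, 0, -0.8, 0, 0], [0, 0, -0.8, 0, 0], [0.18, 0.88, 0, 0, 0], [0.18, 0.88, 0, 0, 0], [0.18, 0.88, 0, 0, 0], [0.18, 0.88, 0, 0, 0], [0.18, 0.88, 0, 0, 0], [0.18, 0.88, 0, 0, 0], [0.18, 0.88, 0, 0, 0], [0.18, 0.88, 0, 0, 0], [0.18, 0.88, 0, 0, 0], [0.18, 0.88, 0, 0, 0], [0.18, 0.88, 0, 0, 0], [0.18, 0.88, 0, 0, 0], [0, 0, 0, -0.57, 0], [0, 0, 0, -0.57, 0], [0, 0, 0, -0.57, 0], [0, 0, 0, -0.57, 0], [0, 0, 0, 0, 0], [0, 0, 0, 0, 0]]
  ]
}}

```text
t: 9.93
position: [0.5911, -0.3094, 0.1688]
orientation: [[0.981, 0.192, -0.001], [0.192, -0.981, 0.001], [-0.001, -0.001, -1.0]]
force: [-0.2, -0.3, -1.1]
gripper_width: 0.0217
grasp_force: 25.0
```

Run:
```python
from h import *
s=ctrl.read_state();print(s["t"],np.round(s["position"],4),yaw(s),s["gripper_width"],s["grasp_force"])
p=ctrl.camera("wrist");save(p,"w2");c=cloud(p,s)
for t in ["board","brush"]:
  for o in ctrl.silhouettes(p,t)[:1]:
    P=c[o["region"]];P=P[~np.isnan(P[:,0])];print(t,round(o["score"],2),np.round(o["uv"]),np.round(cv2.minAreaRect(P[:,:2].astype(np.float32))[0],4),cv2.minAreaRect(P[:,:2].astype(np.float32))[1:],np.round(np.percentile(P[:,2],[5,50,95]),4))
```

```text
9.925 [ 0.5911 -0.3094  0.1688] 11.090515151459677 0.021667458165205166 24.99831587076187
board 0.79 [270. 148.] [ 0.5973 -0.3089] ((0.28751668334007263, 0.17553143203258514), 11.615889549255371) [0.0155 0.0168 0.018 ]
brush 0.79 [314. 168.] [ 0.5133 -0.3225] ((0.3707929849624634, 0.08882720023393631), 10.551556587219238) [0.1654 0.1698 0.1817]
```

View pics/w2.png

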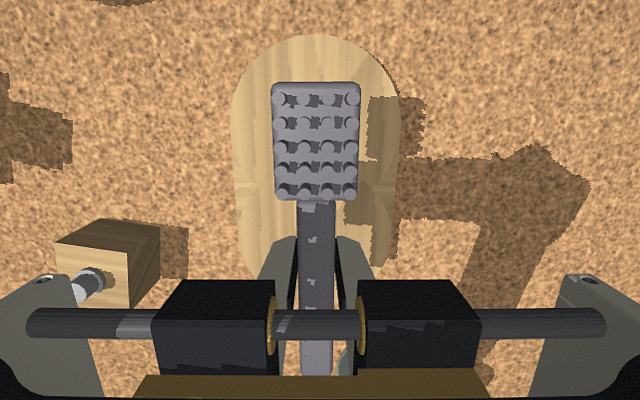

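The brush hangs level over the board with its nubs up (head at 315,140). I'll lower it.

{"api": "carry_out", "payload": {
  "series": [
    [[0.1, 0, 0.8, 0, 0], [0, 0, 0.9, 0, 0], [0, 0, 0.8, 0, 0], [0, 0, 0.5, 0, 0], [0, 0, 0.2, 0, 0], [0, 0, 0.1, 0, 0], [0, 0, 0, 0, 0], [0, 0, 0, 0, 0]]
  ]
}}

```text
t: 11.08
position: [0.596, -0.3091, 0.0385]
orientation: [[0.981, 0.194, 0.002], [0.194, -0.981, -0.001], [0.002, 0.001, -1.0]]
force: [-0.2, 0.2, 0.0]
gripper_width: 0.0213
grasp_force: 25.0
```

{"api": "carry_out", "payload": {
  "series": [
    [[0, 0, 0.05, 0, 0], [0, 0, 0, 0, 0], [0, 0, 0.03, 0, 0], [0, 0, 0, 0, 0]]
  ]
}}

```text
t: 11.58
position: [0.5952, -0.3087, 0.0341]
orientation: [[0.981, 0.194, -0.0], [0.194, -0.981, 0.0], [-0.0, -0.0, -1.0]]
force: [-0.0, 0.4, -0.6]
gripper_width: 0.0218
grasp_force: 25.0
```

{"api": "carry_out", "payload": {
  "series": [
    [[0, 0, 0, 0, 0.3], [0, 0, 0, 0, 0.35], [0, 0, 0, 0, 0.4], [0, 0, -0.3, 0, 0.4], [0, 0, -0.9, 0, 0.4], [0, 0, -0.9, 0, 0.4], [0, 0, -0.9, 0.83, 0.4], [0, 0, -0.9, 0.83, 0.4], [0, 0, 0, 0, 0.4], [0, 0, 0, 0, 0.4]]
  ]
}}

```text
t: 12.82
position: [0.5948, -0.3084, 0.1899]
orientation: [[0.999, -0.053, -0.001], [-0.053, -0.999, 0.001], [-0.001, -0.0, -1.0]]
force: [-0.6, -0.2, 0.1]
gripper_width: 0.0372
grasp_force: 0.0
```

Run:
```python
from h import *
s=ctrl.read_state();print(s["t"],np.round(s["position"],4),yaw(s))
p=ctrl.camera("wrist");save(p,"w3");c=cloud(p,s)
for t in ["board","brush"]:
  for o in ctrl.silhouettes(p,t)[:1]:
    P=c[o["region"]];P=P[~np.isnan(P[:,0])];r=cv2.minAreaRect(P[:,:2].astype(np.float32));print(t,round(o["score"],2),np.round(o["uv"]),np.round(r[0],4),r[1:],np.round(np.percentile(P[:,2],[5,50,95]),4))
print(to_tool(np.array([.592,.2551,s["position"][2]])-s["position"],s))
```

```text
12.825 [ 0.5948 -0.3084  0.1899] -3.0341621312506475
board 0.96 [321. 159.] [ 0.5927 -0.3062] ((0.28937894105911255, 0.17955176532268524), 10.806391716003418) [0.0156 0.0169 0.0181]
brush 0.69 [309. 149.] [ 0.5953 -0.3073] ((0.19275589287281036, 0.04736071825027466), 11.629229545593262) [0.0294 0.0334 0.0462]
[-8.100e-01 -1.407e+01  1.000e-02]
```

View pics/w3.png

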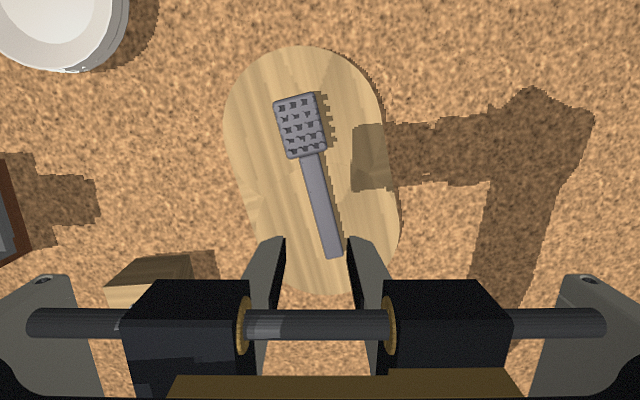

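The brush lies flat on the board's middle, nubs up (309,149), within about 3 mm. Next is the lid's grip bar.

{"api": "carry_out", "payload": {
  "series": [
    [[-0.054, -0.938, 0, 0, 0.45], [-0.054, -0.938, 0, 0, 0.45], [-0.054, -0.938, 0, 0, 0.45], [-0.054, -0.938, 0, 0, 0.45], [-0.054, -0.938, 0, 0, 0.45], [-0.054, -0.938, 0, 0, 0.45], [-0.054, -0.938, 0, 0, 0.45], [-0.054, -0.938, 0, 0, 0.45], [-0.054, -0.938, 0, 0, 0.45], [-0.054, -0.938, 0, 0, 0.45], [-0.054, -0.938, 0, 0, 0.45], [-0.054, -0.938, 0, 0, 0.45], [-0.054, -0.938, 0, 0, 0.45], [-0.054, -0.938, 0, 0, 0.45], [-0.054, -0.938, 0, 0, 0.45], [0, 0, 0, 0, 0.45], [0, 0, 0, 0, 0.45]]
  ]
}}

```text
t: 15.1
position: [0.5933, 0.2534, 0.1893]
orientation: [[0.998, -0.055, -0.001], [-0.055, -0.998, -0.002], [-0.001, 0.002, -1.0]]
force: [0.6, -0.5, 0.8]
gripper_width: 0.0421
grasp_force: 0.0
```

Run:
```python
from h import *
s=ctrl.read_state();print(s["t"],np.round(s["position"],4),yaw(s),s["gripper_width"])
p=ctrl.camera("wrist");c=cloud(p,s);P=c.reshape(-1,3);P=P[~np.isnan(P[:,0])]
for n,b in dict(bar=(.52,.68,.2,.32,.105,.118),guard=(.5,.7,0,.09,.108,.118)).items():
    Q=P[(P[:,0]>b[0])&(P[:,0]<b[1])&(P[:,1]>b[2])&(P[:,1]<b[3])&(P[:,2]>b[4])&(P[:,2]<b[5])]
    if len(Q)>20: r=cv2.minAreaRect(Q[:,:2].astype(np.float32));print(n,len(Q),r,np.median(Q[:,2]))
```

```text
15.1 [0.5933 0.2534 0.1893] -3.1474045803013904 0.0420729497629312
bar 1630 ((0.5921545624732971, 0.2554854154586792), (0.019727639853954315, 0.060207631438970566), 87.34098815917969) 0.10939215582332955
guard 1587 ((0.5798459053039551, 0.03986695408821106), (0.050950147211551666, 0.04851529002189636), 86.87189483642578) 0.11110162038245033
```

{"api": "carry_out", "payload": {
  "series": [
    [[0, -0.05, 0.7, 0, 0.45], [0, 0, 0.7, 0, 0.45], [0, 0, 0.5, 0, 0.45], [0, 0, 0.3, 0, 0.45], [0, 0, 0.06, 0, 0.45], [0, 0, 0, 0, 0.45], [0, 0, 0, 0, 0], [0, 0, 0, 0, 0], [0, 0, 0, 0, 0], [0, 0, 0, 0, 0]]
  ],
  "squeeze": 25
}}

```text
t: 16.4
position: [0.5937, 0.2563, 0.1004]
orientation: [[0.999, -0.055, 0.0], [-0.055, -0.999, -0.001], [0.0, 0.001, -1.0]]
force: [-0.9, -2.4, 3.2]
gripper_width: 0.0198
grasp_force: 25.0
```

{"api": "carry_out", "payload": {
  "series": [
    [[0, 0.25, 0, 0, 0], [0, 0.5, 0, 0, 0], [0, 0.5, 0, 0, 0], [0, 0.5, 0, 0, 0], [0, 0.5, 0, 0, 0], [0, 0.5, 0, 0, 0], [0, 0.4, 0, 0, 0], [0, 0.1, 0, 0, 0], [0, 0, 0, 0, 0], [0, 0, 0, 0, 0]]
  ]
}}

```text
t: 17.65
position: [0.5863, 0.124, 0.1004]
orientation: [[0.998, -0.056, -0.001], [-0.056, -0.998, -0.003], [-0.0, 0.003, -1.0]]
force: [-0.7, 0.4, 7.0]
gripper_width: 0.0199
grasp_force: 25.0
```

{"api": "carry_out", "payload": {
  "series": [
    [[0, 0.05, 0, 0, 0], [0, 0.05, 0, 0, 0], [0, 0.05, 0, 0, 0], [0, 0, 0, 0, 0]]
  ]
}}

```text
t: 18.15
position: [0.586, 0.1195, 0.1004]
orientation: [[0.998, -0.055, -0.0], [-0.055, -0.998, -0.001], [-0.0, 0.001, -1.0]]
force: [-0.9, 2.1, 6.6]
gripper_width: 0.0199
grasp_force: 25.0
```

{"api": "carry_out", "payload": {
  "series": [
    [[0, 0.05, 0, 0, 0], [0, 0.05, 0, 0, 0], [0, 0, 0, 0, 0]]
  ]
}}

```text
t: 18.52
position: [0.586, 0.1194, 0.1004]
orientation: [[0.999, -0.053, 0.001], [-0.053, -0.999, 0.004], [0.001, -0.004, -1.0]]
force: [-0.4, 7.4, 4.6]
gripper_width: 0.0198
grasp_force: 25.0
```

The lid is on its stop: it moved 137 mm and the force rose with no further motion. I'll release it and go above the pin.

{"api": "carry_out", "payload": {
  "series": [
    [[0, -0.05, 0, 0, 0.4], [0, 0, 0, 0, 0.4], [0, 0, 0, 0, 0.4], [0, 0, -0.7, 0, 0.4], [0, 0, -0.9, 0, 0.4], [0, 0, -0.7, 0, 0.4], [-0.36, 0.82, 0, 0, 0.6], [-0.36, 0.82, 0, 0, 0.6], [-0.36, 0.82, 0, 0, 0.6], [-0.36, 0.82, 0, 0, 0.6], [-0.36, 0.82, 0, 0, 0.6], [-0.36, 0.82, 0, 0, 0.6], [-0.36, 0.82, 0, 0, 0.6], [0, 0, 0, 0, 0.6], [0, 0, 0, 0, 0.6]]
  ]
}}

```text
t: 20.4
position: [0.4731, -0.1044, 0.1918]
orientation: [[0.999, -0.054, 0.0], [-0.054, -0.999, 0.0], [0.0, -0.0, -1.0]]
force: [0.1, 0.4, -0.1]
gripper_width: 0.0558
grasp_force: 0.0
```

```bash
cat >> h.py <<'E'
def blob(P,b):
    Q=P[(P[:,0]>b[0])&(P[:,0]<b[1])&(P[:,1]>b[2])&(P[:,1]<b[3])&(P[:,2]>b[4])&(P[:,2]<b[5])]
    if len(Q)<20: return len(Q)
    r=cv2.minAreaRect(Q[:,:2].astype(np.float32));return len(Q),np.round(r[0],4),np.round(r[1],4),round(r[2],1),np.round(np.median(Q[:,2]),4)
E
python3 - <<'E'
from h import *
s=ctrl.read_state();print(s["t"],np.round(s["position"],4),yaw(s),s["gripper_width"],np.round(s["joints"],2))
p=ctrl.camera("wrist");save(p,"w4");c=cloud(p,s);P=c.reshape(-1,3);P=P[~np.isnan(P[:,0])]
q=ctrl.camera("top");T=cloud(q).reshape(-1,3)
print("knob",blob(P,(.44,.51,-.15,-.07,.0845,.095)),"block",blob(P,(.41,.53,-.17,-.05,.06,.067)))
print("guard",blob(P,(.5,.65,0,.09,.108,.118)),"bar",blob(P,(.5,.65,.09,.2,.105,.118)),"bar top",blob(T,(.5,.65,.1,.16,.105,.118)))
E
```

```text
20.4 [ 0.4731 -0.1044  0.1918] -3.1013259315625348 0.055832915235091075 [ 0.23  0.41 -0.09  1.94  0.05  0.79 -1.5 ]
knob (425, array([ 0.471 , -0.1066]), array([0.0203, 0.0209]), 0.2, np.float64(0.088)) block (4239, array([ 0.4702, -0.1063]), array([0.0707, 0.0701]), 1.9, np.float64(0.0641))
guard (2063, array([0.5798, 0.0396]), array([0.0506, 0.0481]), 87.3, np.float64(0.1114)) bar (2099, array([0.5847, 0.1191]), array([0.0225, 0.0594]), 86.0, np.float64(0.1092)) bar top (133, array([0.5845, 0.1186]), array([0.0208, 0.0587]), 86.2, np.float64(0.1093))
```

View pics/w4.png

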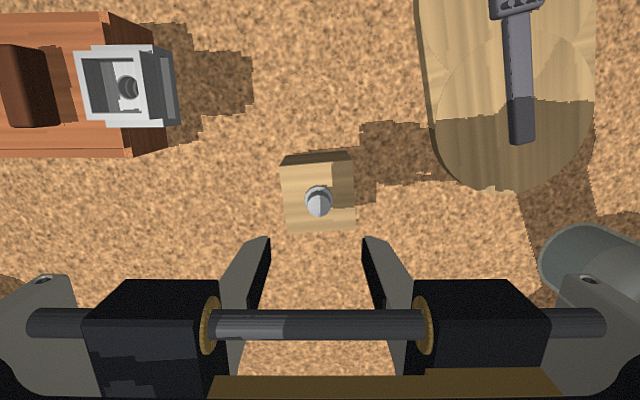

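The lid is shut: the bar sits 79.5 mm from the fork hole. The pin knob is at (319,200), between the fingers. I'll grasp it and lift.

{"api": "carry_out", "payload": {
  "series": [
    [[-0.05, 0.055, 0.7, 0, 0.6], [0, 0, 0.8, 0, 0.6], [0, 0, 0.7, 0, 0.6], [0, 0, 0.35, 0, 0.6], [0, 0, 0.07, 0, 0.6], [0, 0, 0, 0, 0.6], [0, 0, 0, 0, 0], [0, 0, 0, 0, 0], [0, 0, 0, 0, 0], [0, 0, 0, 0, 0], [0, 0, 0, 0, 0]]
  ],
  "squeeze": 35
}}

```text
t: 21.88
position: [0.4709, -0.1068, 0.0872]
orientation: [[0.999, -0.054, 0.0], [-0.054, -0.999, -0.0], [0.0, 0.0, -1.0]]
force: [-0.8, -0.0, 1.3]
gripper_width: 0.0209
grasp_force: 35.0
```

{"api": "carry_out", "payload": {
  "series": [
    [[0, 0, -0.4, 0, 0], [0, 0, -0.8, 0, 0], [0, 0, -0.8, 0, 0], [0, 0, -0.8, 0, 0], [0, 0, -0.4, 0, 0], [0.5, -0.76, 0, 0, 0], [0.5, -0.76, 0, 0, 0], [0.5, -0.76, 0, 0, 0], [0.5, -0.76, 0, 0, 0], [0.5, -0.76, 0, 0, 0], [0, 0, 0, 0, 0], [0, 0, 0, 0, 0]]
  ]
}}

```text
t: 23.38
position: [0.5781, 0.0386, 0.2144]
orientation: [[0.999, -0.055, -0.002], [-0.055, -0.999, -0.001], [-0.002, 0.001, -1.0]]
force: [-0.7, 0.4, -1.6]
gripper_width: 0.021
grasp_force: 35.0
```

Run:
```python
from h import *
s=ctrl.read_state();print(s["t"],np.round(s["position"],4),yaw(s),s["gripper_width"],s["grasp_force"],np.round(s["force"],2))
p=ctrl.camera("wrist");save(p,"w5");P=cloud(p,s).reshape(-1,3);P=P[~np.isnan(P[:,0])]
t=s["position"]
print("guard",blob(P,(.5,.65,0,.09,.108,.118)))
for z in (.135,.155,.175): print(z,blob(P,(t[0]-.03,t[0]+.03,t[1]-.03,t[1]+.03,z-.006,z+.006)))
print(to_tool(np.array([.5797,.0397,t[2]])-t,s))
```

```text
23.375 [0.5781 0.0386 0.2144] -3.133066974902397 0.02101046804878005 34.999390858565675 [-0.67  0.37 -1.6 ]
guard (1043, array([0.5795, 0.0401]), array([0.0482, 0.0489]), 86.7, np.float64(0.1116))
0.135 (20, array([0.5818, 0.0377]), array([0.0131, 0.0051]), 76.4, np.float64(0.1395))
0.155 (98, array([0.582 , 0.0384]), array([0.0131, 0.0049]), 82.7, np.float64(0.1545))
0.175 (43, array([0.5835, 0.0386]), array([0.003 , 0.0106]), 1.9, np.float64(0.1717))
[ 0.04 -0.03 -0.  ]
```

View pics/w5.png

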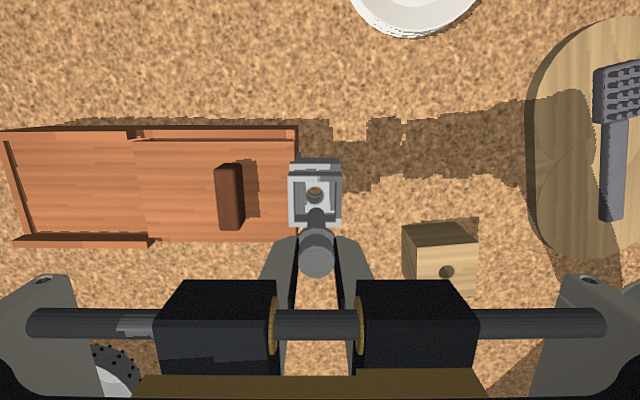

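The pin hangs upright above the fork mouth (315,195). I'll centre it and lower it, checking forces at the plates.

{"api": "carry_out", "payload": {
  "series": [
    [[0.04, -0.03, 0.3, 0, 0], [0, 0, 0.4, 0, 0], [0, 0, 0, 0, 0], [0, 0, 0.15, 0, 0], [0, 0, 0.15, 0, 0], [0, 0, 0.15, 0, 0], [0, 0, 0, 0, 0]]
  ]
}}

```text
t: 24.3
position: [0.5802, 0.0407, 0.1685]
orientation: [[0.999, -0.054, -0.001], [-0.054, -0.999, -0.0], [-0.001, 0.0, -1.0]]
force: [0.5, -0.3, -1.1]
gripper_width: 0.0207
grasp_force: 35.0
```

{"api": "carry_out", "payload": {
  "series": [
    [[0, 0, 0.15, 0, 0], [0, 0, 0.15, 0, 0], [0, 0, 0.15, 0, 0], [0, 0, 0, 0, 0]]
  ]
}}

```text
t: 24.8
position: [0.5801, 0.0407, 0.1504]
orientation: [[0.999, -0.054, -0.001], [-0.054, -0.999, -0.0], [-0.001, 0.0, -1.0]]
force: [0.2, 0.0, -0.1]
gripper_width: 0.0209
grasp_force: 35.0
```

{"api": "carry_out", "payload": {
  "series": [
    [[0, 0, 0.12, 0, 0], [0, 0, 0.12, 0, 0], [0, 0, 0.1, 0, 0], [0, 0, 0, 0, 0]]
  ]
}}

```text
t: 25.3
position: [0.5803, 0.0407, 0.137]
orientation: [[0.999, -0.054, -0.001], [-0.054, -0.999, -0.0], [-0.001, 0.0, -1.0]]
force: [-0.5, -0.5, -1.1]
gripper_width: 0.021
grasp_force: 35.0
```

The pin is through all three holes. I'll release it, close the fingers above it and press.

{"api": "carry_out", "payload": {
  "series": [
    [[0, 0, 0, 0, 0.35], [0, 0, 0, 0, 0.4], [0, 0, 0, 0, 0.4], [0, 0, -0.4, 0, 0.4], [0, 0, -0.7, 0, 0.4], [0, 0, 0, 0, 0], [0, 0, 0, 0, 0], [0, 0, 0, 0, 0], [0, 0, 0, 0, 0], [0, 0, 0.3, 0, 0], [0, 0, 0, 0, 0]]
  ],
  "squeeze": 20
}}

```text
t: 26.68
position: [0.5795, 0.0406, 0.1678]
orientation: [[0.999, -0.054, -0.004], [-0.054, -0.999, -0.0], [-0.003, 0.001, -1.0]]
force: [-0.1, 0.4, 0.3]
gripper_width: 0.0008
grasp_force: 0.0
```

Run:
```python
from h import *
s=ctrl.read_state();print(s["t"],np.round(s["position"],4),yaw(s),s["gripper_width"],s["grasp_force"],np.round(s["force"],2))
q=ctrl.camera("scene");save(q,"s5");T=cloud(q).reshape(-1,3);T=T[~np.isnan(T[:,0])]
print("knob top?",blob(T,(.56,.60,.02,.06,.128,.142)),blob(T,(.56,.60,.02,.06,.132,.1395)))
```

```text
26.675 [0.5795 0.0406 0.1678] -3.1007439239878156 0.0007510816749439157 0.0 [-0.11  0.36  0.32]
knob top? 5 0
```

{"api": "carry_out", "payload": {
  "series": [
    [[0, 0, 0.3, 0, 0], [0, 0, 0.15, 0, 0], [0, 0, 0.1, 0, 0], [0, 0, 0.1, 0, 0], [0, 0, 0, 0, 0]]
  ]
}}

```text
t: 27.35
position: [0.5805, 0.0407, 0.1432]
orientation: [[0.999, -0.054, -0.0], [-0.054, -0.999, -0.0], [-0.0, 0.0, -1.0]]
force: [-0.6, -0.8, -0.4]
gripper_width: 0.0003
grasp_force: 0.0
```

{"api": "carry_out", "payload": {
  "series": [
    [[0, 0, 0.1, 0, 0], [0, 0, 0.1, 0, 0], [0, 0, 0, 0, 0]]
  ]
}}

```text
t: 27.72
position: [0.5817, 0.0404, 0.1364]
orientation: [[0.999, -0.054, 0.003], [-0.054, -0.999, -0.0], [0.003, 0.0, -1.0]]
force: [0.5, 0.5, 3.5]
gripper_width: 0.0006
grasp_force: 1.6
```

Run:
```python
from h import *
q=ctrl.camera("scene");w=ctrl.camera("wrist");im=np.hstack([cv2.resize(q["image"][150:270,310:430],(400,400)),cv2.resize(w["image"][120:320,220:420],(400,400))]);cv2.imwrite("pics/c6.png",im[:,:,::-1])
```

```text
(no output)
```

View pics/c6.png

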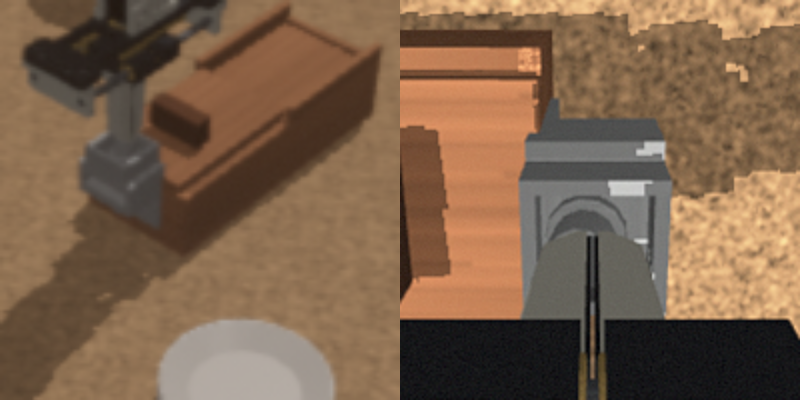

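The knob is centred in the guard and the fingers are in contact with it. I'll keep pressing.

{"api": "carry_out", "payload": {
  "series": [
    [[0, 0, 0.1, 0, 0], [0, 0, 0.05, 0, 0], [0, 0, 0, 0, 0]]
  ]
}}

```text
t: 28.2
position: [0.5821, 0.0397, 0.1322]
orientation: [[0.998, -0.055, 0.004], [-0.055, -0.998, -0.001], [0.004, 0.001, -1.0]]
force: [-2.3, -2.7, 13.7]
gripper_width: 0.0006
grasp_force: 7.1
```

{"api": "carry_out", "payload": {
  "series": [
    [[0, 0, 0.1, 0, 0], [0, 0, 0.05, 0, 0], [0, 0, 0, 0, 0]]
  ]
}}

```text
t: 28.58
position: [0.5825, 0.038, 0.131]
orientation: [[0.998, -0.056, 0.006], [-0.056, -0.998, -0.004], [0.006, 0.003, -1.0]]
force: [-9.4, -4.4, 37.6]
gripper_width: 0.0002
grasp_force: 19.2
```

{"api": "carry_out", "payload": {
  "series": [
    [[0, 0, -0.4, 0, 0], [0, 0, -0.8, 0, 0], [-0.5, 0, -0.8, 0, 0], [-0.8, 0, -0.2, 0, 0], [-0.4, 0, 0, 0, 0], [0, 0, 0, 0, 0], [0, 0, 0, 0, 0]]
  ]
}}

```text
t: 29.45
position: [0.5132, 0.0445, 0.2111]
orientation: [[0.999, -0.054, -0.0], [-0.054, -0.999, 0.0], [-0.0, -0.0, -1.0]]
force: [0.7, 1.0, -0.3]
gripper_width: 0.0008
grasp_force: 0.0
```

Run:
```python
from h import *
s=ctrl.read_state();print(s["t"],np.round(s["position"],4))
w=ctrl.camera("wrist");P=cloud(w,s).reshape(-1,3);P=P[~np.isnan(P[:,0])]
print("guard+knob",blob(P,(.545,.615,.005,.075,.108,.125)),"knob",blob(P,(.57,.59,.03,.05,.112,.14)))
k=P[(abs(P[:,0]-.58)<.008)&(abs(P[:,1]-.04)<.008)];print("z",np.round(np.percentile(k[:,2],[5,50,95]),4))
print("bar",blob(P,(.5,.65,.09,.2,.105,.118)))
q=ctrl.camera("top");T=cloud(q)
for t in ["board","brush","saucers","strainer","jar"]:
  o=ctrl.silhouettes(q,t)[:1]
  if o: print(t,round(o[0]["score"],2),np.round(np.nanmedian(T[o[0]["region"]],0),3))
a=cv2.resize(w["image"][80:280,200:440],(720,600));cv2.imwrite("pics/c7.png",a[:,:,::-1])
```

```text
29.45 [0.5132 0.0445 0.2111]
guard+knob (1935, array([0.5794, 0.04  ]), array([0.0482, 0.0475]), 86.9, np.float64(0.1119)) knob (506, array([0.5802, 0.0408]), array([0.0195, 0.0182]), 0.2, np.float64(0.1164))
z [0.115  0.1165 0.1177]
bar (1749, array([0.584, 0.119]), array([0.0205, 0.0598]), 87.0, np.float64(0.1093))
board 0.76 [ 0.583 -0.303  0.018]
saucers 0.7 [ 0.797 -0.068  0.031]
strainer 0.96 [0.284 0.392 0.022]
jar 0.7 [ 0.354 -0.414  0.134]
```

View pics/c7.png

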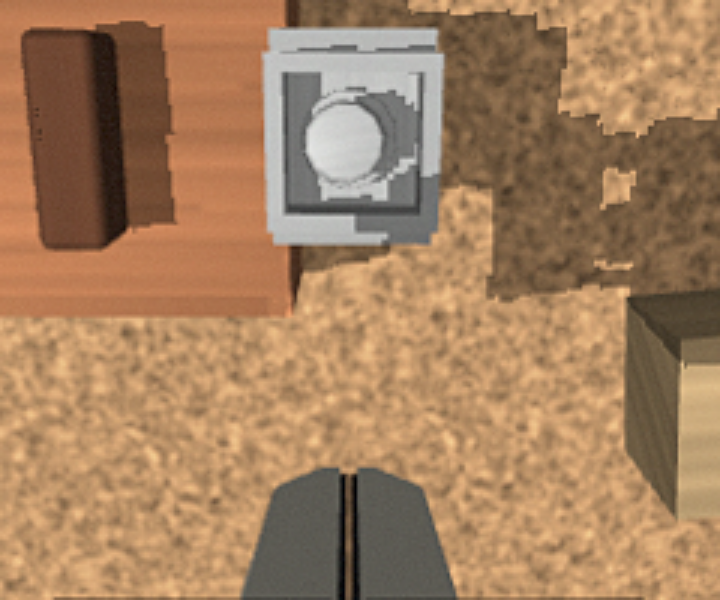

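The image shows the pin's head centred in the guard at (345,142). Its top is about 4 mm above the wall and it took 38 N against a hard stop, so it is home. The lid is shut and the bystanders haven't moved.

```bash
python3 -c "
from station import ctrl
print(ctrl.close_job())"
```

```text
the job is handed in; nothing more can be done
None
```

The job is handed in with no verdict returned: the brush lies flat, nubs up, on the middle of the board (within about 3 mm), the lid is shut on its stop, and the pin is pressed home with its top about 4 mm above the guard; the saucers, strainer and jar did not move.

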